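# Peel off the top sample tray and present it over the lamp

### The arm

A 6-joint arm with a two-finger parallel gripper is mounted at the origin on the work surface. World frame = base frame: x ahead of the robot, y to its left, z up, the work surface at z = 0. Lengths are in m, angles in rad, forces in N, time in s.
With the tool pointing down it reaches from about 0.35 to 0.975 m from the base axis. Payload 4.9 kg.
Tool frame: the origin (TCP) lies midway between the tips of the shut fingers; the grasp point (between the pads) lies 19 mm behind it; z points along the fingers, x is the direction in which the jaws open and shut, and the axes are right-handed (so a half turn about z gives the same grasp; the last joint's range is limited). The gripper opens to 85 mm and grips with 20 to 120 N. Pads are 22 mm wide; open, the fingers measure 114 mm over their backs; the gripper's body (76 mm by 85 mm) begins 54 mm behind the grasp point. The pads swing forward as they close: fully open they stand 13 mm farther back than shut.
Start: joints at [-1.378, 0.053, 1.613, -0, 1.476, -0.119], TCP at [0.192, -0.595, 0.193] pointing down, gripper open.
Joint ranges: [-3.01, 3.01], [-1.01, 2.22], [0.06, 2.58], [-1.02, 4.17], [0.09, 2.62], [-3.14, 3.14]. Speed limits (rad/s): [2.57, 2.57, 3.14, 3.14, 3.14, 3.14].

### API

Orientations are given as a unit quaternion [x, y, z, w].
In Python, from cell import get_state, snapshot, hand_in, recognise, regions_of, place_of gives the robot as it stands. The module is installed in compiled form; this text tells all that it offers.
- The arm moves only by the tool carry_out, never from a script. Its argument "deltas" is a list of rows, each a list of 3 entries, a list of its own where there are three numbers: the opening in per cent of the stroke, from 0 (shut) to 100 (fully open), then the shift along the tool's x, y, z in m, then the turn, a rotation vector about the tool's x, y, z in rad. A call has 1 to 10 rows; each row shifts and turns the commanded pose from where the row before left it, along the tool's axes as they then stand; what a row does not reach is not made up. A row lasts 1/12 s, in which the tool goes at most 41.7 mm and 7.16 degrees, less where a joint would pass 70% of its speed; a pose out of reach is approached as far as the arm can. A call is refused whole if a number of a shift passes 0.0417 or a number of a turn 0.125, either way. A call with a gripper value outside its range is refused whole. The fingers move at their own pace and stop on an object; "grip_force" is the grip in N (left out, the last holds). Time passes only in rows, so rows that do not move let the fingers close. It gives the time, the measured TCP pose, the force and the opening at its end, in the units of the state.
- get_state(): the state, without advancing time (a new reading comes with each control period).
- snapshot(name): name is "scene" or "top"; returns a dict with "img" (420x560x3 uint8, blue, green, red), "vfov" (degrees; the focal length in pixels is half the picture's height over the tangent of half this angle, whatever the lens; pixels are square), "cx", "cy" (the principal point, pixels), "pose" (4x4, takes a point from camera to world coordinates). Camera axes: x right, y down, z forward; pixel columns grow to the right and rows downward; lengths in m; the calibration is good to about 2 mm. A picture is of the moment at which its call begins. There is no depth.
- hand_in(): hands the job in, once; it reports no verdict.
Trained networks look in a picture, given as the dict that the camera call returned (one of the last four; its "shot" number tells which), for a name from the list of things; names that differ only in an ending like _2 or _b are one class to them, and where a whole thing is asked for, a point or a joint stands for the part that bears it (a point fixed in the world has none). Each returns a list of dicts, best first, with "confidence" (0 to 1); they miss things now and then, are a little off and sometimes report something else, mostly with a low value. They report only what shows in the picture. A call takes as long as a camera call. They do not tell look-alikes from the thing itself.
- recognise(picture, thing): "at" ([column, row] in pixels, amid what is visible of it).
- regions_of(picture, thing): "region" (420x560 bool, what is visible of it) and "at" ([column, row] in pixels, amid what is visible of it).
- place_of(picture, thing): "at" ([column, row] in pixels: a listed point, or the origin of a listed thing).
The state is a dict: "time": time; "joints": joint angles; "joint_vel": joint speeds; "joint_efforts": joint torques, N m; "position": TCP position; "tcp_rot": TCP orientation; "force": force on the tool from outside, world axes, zero at the start; "moment": the same for the moment, N m; "opening": finger opening in m.
Only numpy, scipy, OpenCV 4.12 (cv2) and the standard library are available. Lean on these libraries where they do the work, as an engineer would, in place of code of your own. Each camera call takes 0.05 s, during which the arm holds its last target.

### The job

Slide the round lamp along the bench, without lifting or tipping it, until it stands wholly inside the empty ring mark. Then take the top tray of the sticky nested stack by its upright tab and peel it off by lifting that corner first while the opposite corner still rests on the stack, leaving the trays below where they are. Finish while holding the tray by its tab, level and still, centred over the lamp with its underside about 10 cm above the lamp's top; do not put it down, and leave the dish, bottle and box alone.

Things in the scene. Friction and masses are not known exactly. Their poses are not given: they have to be found in the camera images.
- lamp: Round inspection lamp, an aluminium puck 60 mm in diameter and 45 mm high with a flat white top and a black foot band, 0.35 kg, loose on the bench; it starts roughly centred on one of the two ring marks. Origin: centre of its underside, z up. Gripping it across its diameter is the way to slide it.
- mark_view: The empty ring mark, where the lamp is to go: thin flat white circle painted on the black bench, inner diameter 90 mm, line 3 mm wide. Origin: its centre, at bench height (z = 0).
- mark_park: The other ring mark, the same in look and size, in which the lamp stands at the start. Origin: its centre, at bench height.
- stack: Three lower steel trays as one piece, loose on the bench, 1.6 kg: 130 mm (x) by 100 mm (y) at the rims, 45 mm high to the top rim. Origin: centre of the underside; z up, x along the long side. Four dark sprung clips, two on each short side (30 mm either side of the middle, up to 50 mm high, 4 mm proud), rub on the top tray's rim and make it stick, about 1.6 N each, until that spot is 5 mm up.
- tray: Top tray, steel, about 0.2 kg, nested in the stack with the same axes, its origin 31 mm above the stack's. Origin: centre of its underside; z up, x along its 130 mm side, y along its 100 mm side. Pan 108 x 78 mm; flat rim 130 x 100 mm, 14 to 18 mm above the origin, resting on the stack's rim; the pan reaches 14 mm into the stack with 4 mm of play all round. Four clips grip its rim.
- tray_tab (a point): Middle of the upright tab on the tray's (+x, +y) corner, at tray coordinates (63.4, 48.8, 33) mm, 80 mm from the centre along the diagonal. The tab is a plate 10 mm thick, 30 mm long along that diagonal and 30 mm high, from the rim's upper face (18 mm) to 48 mm above the tray's origin; grip it from above across its thickness, a finger each side of the diagonal. Axes as the tray's.
- tray_heel (a point): Rim corner opposite the tab, underside of the rim, tray coordinates (-65, -50, 14) mm, 45 mm above the bench at first: the tray turns about it while it is peeled. Turning the tray about 14 degrees about this corner (tab 35 mm up) frees most of the rim; then lift it off. Axes as the tray's.
- dish: Bystander: closed round glass dish, 70 mm in diameter, 15 mm high. Origin: centre of its underside.
- oil: Bystander: small amber oil bottle with a black cap, 32 mm in diameter, 65 mm high. Origin: centre of its underside.
- slide_box: Bystander: box for glass slides, 61 x 86 mm, 31 mm high. Origin: centre of its underside.
There are look-alikes about, which are no part of the job. What is shaped like the tray but green or red is not meant.

How it is judged:
By the outcome, as a careful person would: the job done as asked, in the order asked, and still so for the second after the job is handed in, while the arm keeps its last pose, push and grip.
It also fails if it takes over 64 s, if anything falls off the work surface, if the arm or the gripper's body presses on something with over 40 N, if the wrist force passes 120 N, or if a joint passes its speed limit or range.

## Working session

There is one attempt and no reset: what is moved stays moved. The work goes in short steps, Python scripts to look and compute and a tool call to move; the robot and the scene stay as the last step left them, time stands still between calls to the robot, and variables do not carry over. Pictures are saved under pics/ and viewed, and the job is handed in when it is done.

Besides the shell and the picture viewer there is one more tool, called after "Emit:" as name(argument=value, ...) on one line, values as JSON. carry_out: Moves the arm, as the interface text tells. Its arguments: {"type":"object","properties":{"deltas":{"type":"array","items":{"type":"array"}},"grip_force":{"type":"number"}},"required":["deltas"]}

```bash
mkdir -p pics; ls; python3 - <<'E'
from cell import *
import cv2,pickle
print(get_state())
for n in("scene","top"):
    s=snapshot(n); cv2.imwrite(f"pics/{n}0.png",s["img"]); print(n,s["vfov"],s["cx"],s["cy"],s["pose"],s.keys())
    pickle.dump(s,open(f"{n}0.pkl","wb"))
    for t in ["lamp","mark_view","mark_park","stack","tray","tray_tab","tray_heel","dish","oil","slide_box"]:
        print(t,[(round(d["confidence"],2),[round(float(v),1) for v in d["at"]]) for d in place_of(s,t)][:4])
E
```

```text
pics
{'time': 0.0, 'joints': array([-1.37799130e+00,  5.33720279e-02,  1.61429718e+00, -1.29798727e-05,
        1.47601710e+00, -1.19006787e-01]), 'joint_vel': array([ 0.0008634 , -0.00014911,  0.00021907, -0.00086268,  0.0002338 ,
       -0.00040242]), 'joint_efforts': array([-5.41773752e-04, -3.93679869e+01, -3.70176566e+01, -1.12606640e-04,
        7.24849873e-03,  3.41394966e-06]), 'position': array([ 0.19159506, -0.59416227,  0.19125181]), 'tcp_rot': array([ 8.08326461e-01, -5.88733586e-01, -7.71418642e-04, -7.07674357e-04]), 'force': array([ 0.39562448, -0.02154813, -0.57561121]), 'moment': array([-0.02228823, -0.00369464, -0.00500454]), 'opening': 0.08505080392997903}
scene 52.77521769950798 279.6810225095797 213.09028819030087 [[-0.11985676  0.78396228 -0.60912848  1.06052336]
 [ 0.9927031   0.10281054 -0.06301232  0.04402115]
 [ 0.01322555 -0.61223618 -0.79056432  0.81015043]
 [ 0.          0.          0.          1.        ]] dict_keys(['img', 'vfov', 'cx', 'cy', 'pose', 'shot'])
lamp [(0.66, [170.1, 228.2])]
mark_view [(0.68, [246.0, 244.9])]
mark_park [(0.46, [172.6, 227.
[... 481 characters left out ...]
6 210.56798086267654 [[ 0.0245682  -0.99570279  0.08928811  0.41572126]
 [-0.99944704 -0.02646563 -0.02012905  0.0025037 ]
 [ 0.02240562 -0.0887442  -0.99580242  1.01773064]
 [ 0.          0.          0.          1.        ]] dict_keys(['img', 'vfov', 'cx', 'cy', 'pose', 'shot'])
lamp [(0.63, [387.6, 215.5])]
mark_view []
mark_park []
stack [(0.3, [161.6, 199.6])]
tray [(0.89, [267.5, 258.7]), (0.89, [132.3, 307.0]), (0.62, [185.8, 230.5])]
tray_tab [(0.97, [164.0, 200.3]), (0.9, [90.6, 315.5]), (0.8, [235.7, 242.7])]
tray_heel [(0.93, [296.1, 281.5]), (0.86, [167.9, 303.8]), (0.65, [201.7, 262.1])]
dish [(0.92, [263.6, 130.1])]
oil [(0.75, [162.9, 198.9])]
slide_box [(0.88, [190.7, 110.5])]
```

View pics/scene0.png

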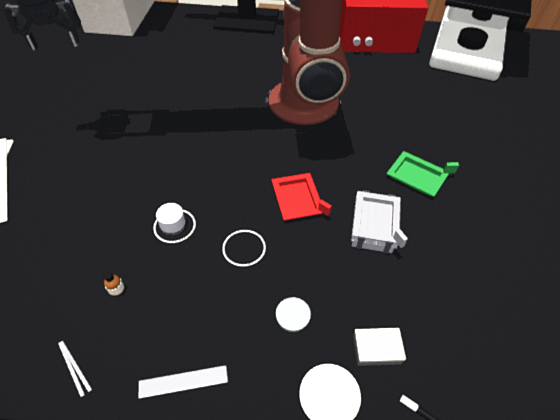

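View pics/top0.png

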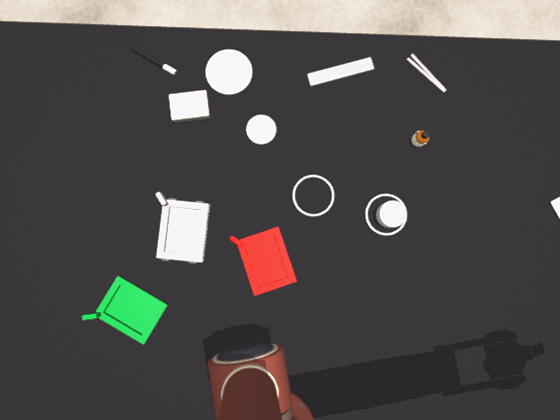

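The pictures show the lamp in a ring at top (391,214) and scene (171,218), and the empty ring at top (313,195) and scene (244,247). Three things could pass for the tray:
- Red: top (266,261)
- Green: top (132,310)
- Steel, on a clipped stack, with its tab at top (161,199): top (184,231)

I choose the steel one. Next I'll check it in a close crop and measure.

```bash
cat > h.py <<'E'
import numpy as np,cv2
def K(s):
    f=210/np.tan(np.radians(s["vfov"]/2)); return f
def proj(s,P):
    P=np.atleast_2d(P); T=np.array(s["pose"]); c=(P-T[:3,3])@T[:3,:3]; f=K(s)
    return np.c_[s["cx"]+f*c[:,0]/c[:,2], s["cy"]+f*c[:,1]/c[:,2]]
def back(s,uv,z):
    uv=np.atleast_2d(uv).astype(float); T=np.array(s["pose"]); f=K(s)
    d=np.c_[(uv[:,0]-s["cx"])/f,(uv[:,1]-s["cy"])/f,np.ones(len(uv))]@T[:3,:3].T
    return T[:3,3]+d*((z-T[2,3])/d[:,2])[:,None]
E
python3 - <<'E'
import pickle,cv2,numpy as np
from h import *
S={n:pickle.load(open(n+"0.pkl","rb")) for n in("scene","top")}
for n,(u,v,r) in {"scene":(378,222,50),"top":(180,228,50)}.items():
    c=S[n]["img"][v-r:v+r,u-r:u+r]; cv2.imwrite(f"pics/crop_{n}.png",cv2.resize(c,None,fx=6,fy=6,interpolation=cv2.INTER_CUBIC))
for n,(a,b) in {"scene":((244,247),(173,220)),"top":((313,195),(389,214))}.items():
    s=S[n]; g=cv2.cvtColor(s["img"],cv2.COLOR_BGR2GRAY)
    for (u,v),nm in ((a,"view"),(b,"park+lamp")):
        r=35; m=np.zeros_like(g); m[v-r:v+r,u-r:u+r]=(g[v-r:v+r,u-r:u+r]>130)
        k,l,st,ce=cv2.connectedComponentsWithStats(m)
        for i in range(1,k):
            if st[i,4]<15: continue
            ys,xs=np.where(l==i); print(n,nm,st[i],ce[i])
            w=back(s,np.c_[xs,ys],0)[:,:2]
            # algebraic circle fit on plane 0
            A=np.c_[2*w,np.ones(len(w))]; q=np.linalg.lstsq(A,(w**2).sum(1),rcond=None)[0]
            print("   circle z0",q[:2],np.sqrt(q[2]+q[0]**2+q[1]**2),"centroid@z.045",back(s,ce[i],.045)[0,:2])
E
```

```text
scene view [222 230  44  37 305] [243.63278689 248.09836066]
   circle z0 [ 0.54402514 -0.09028418] 0.04675840974766435 centroid@z.045 [ 0.57537713 -0.08229151]
scene park+lamp [153 203  43  40 891] [171.41638608 220.22334456]
   circle z0 [ 0.49511622 -0.26840144] 0.03850884892971927 centroid@z.045 [ 0.52275393 -0.25584346]
top view [292 175  43  42 353] [312.83852691 195.33711048]
   circle z0 [ 0.54564712 -0.09085687] 0.04672923019083692 centroid@z.045 [ 0.53925408 -0.08643384]
top park+lamp [365 194  42  42 946] [388.83403805 213.93340381]
   circle z0 [ 0.50529307 -0.26332551] 0.03515990255258227 centroid@z.045 [ 0.50174398 -0.25874194]
```

```bash
python3 - <<'E'
import pickle,cv2,numpy as np
from h import *
S={n:pickle.load(open(n+"0.pkl","rb")) for n in("scene","top")}
a=cv2.imread("pics/crop_scene.png");b=cv2.imread("pics/crop_top.png")
f=lambda n,u,v:cv2.resize(S[n]["img"][v-35:v+35,u-35:u+35],(400,400),interpolation=cv2.INTER_CUBIC)
cv2.imwrite("pics/c1.png",cv2.resize(np.hstack([a,b]),(800,400)))
cv2.imwrite("pics/c2.png",np.hstack([f("scene",173,220),f("top",389,214)]))
E
```

```text
(no output)
```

View pics/c1.png

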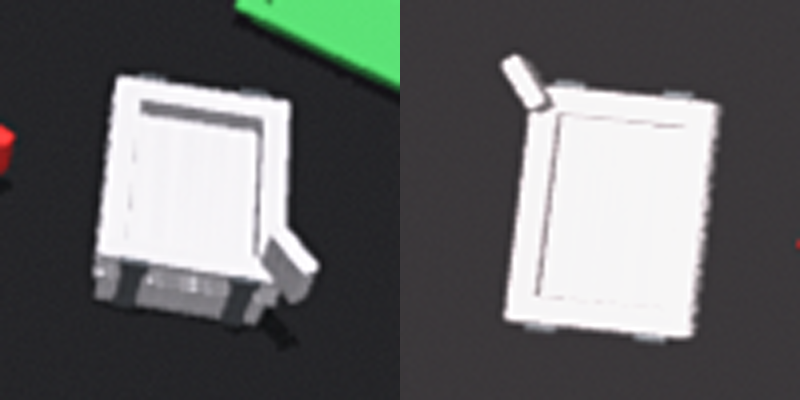

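View pics/c2.png

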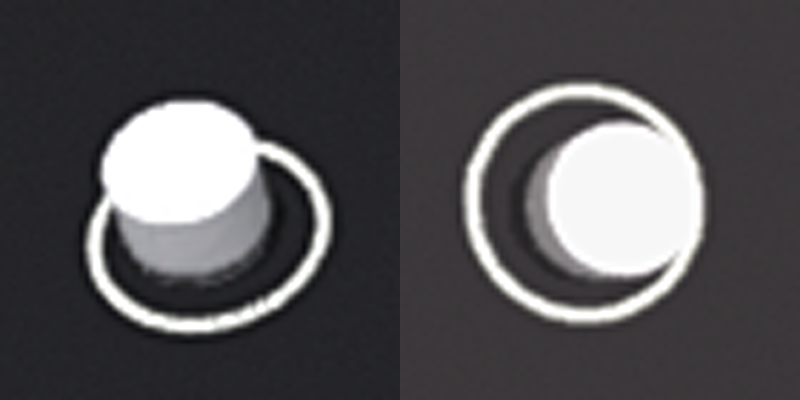

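```bash
cat > fit.py <<'E'
import numpy as np,cv2
from h import *
from scipy.optimize import minimize
def lamp_fit(s,uv,z=.045,thr=None):
    g=cv2.cvtColor(s["img"],cv2.COLOR_BGR2GRAY).astype(float); u,v=map(int,uv); r=30
    big=cv2.resize(g[v-r:v+r,u-r:u+r],None,fx=8,fy=8,interpolation=cv2.INTER_CUBIC)
    m=(big>(thr or 215)).astype(np.uint8); m=cv2.morphologyEx(m,cv2.MORPH_OPEN,cv2.getStructuringElement(2,(81,81)))
    k,l,st,ce=cv2.connectedComponentsWithStats(m); i=1+np.argmax(st[1:,4])
    cs,_=cv2.findContours((l==i).astype(np.uint8),0,1); c=max(cs,key=len)[:,0].astype(float)
    px=(c+.5)/8-.5+[u-r,v-r]; w=back(s,px,z)[:,:2]
    A=np.c_[2*w,np.ones(len(w))]; q=np.linalg.lstsq(A,(w**2).sum(1),rcond=None)[0]
    return q[:2],np.sqrt(q[2]+q[0]**2+q[1]**2)
def tray_fit(s,uv,x0,z=.049,thr=200):
    g=cv2.cvtColor(s["img"],cv2.COLOR_BGR2GRAY).astype(float); u,v=map(int,uv); r=50
    big=cv2.resize(g[v-r:v+r,u-r:u+r],None,fx=8,fy=8,interpolation=cv2.INTER_CUBIC)
    m=(big>thr).astype(np.uint8)
    def pred(p):
        c,sn=np.cos(p[2]),np.sin(p[2]); R=np.array([[c,-sn],[sn,c]])
        P=np.array([[65,50],[-65,50],[-65,-50],[65,-50]])/1000@R.T+p[:2]
        Q=np.array([[48,36],[-48,36],[-48,-36],[48,-36]])/1000@R.T+p[:2]
        d=np.array([63.4,48.8])/80; n=np.array([-d[1],d[0]]); t=np.array([63.4,48.8])
        Tb=np.array([t+15*d+5*n,t-15*d+5*n,t-15*d-5*n,t+15*d-5*n])/1000@R.T+p[:2]
        out=np.zeros_like(m); f=lambda W,zz:np.round(((proj(s,np.c_[W,np.full(4,zz)])-[u-r,v-r]+.5)*8-.5)*16).astype(np.int32)
        cv2.fillPoly(out,[f(P,z)],1,shift=4)
        ig=np.zeros_like(m); cv2.fillPoly(ig,[f(Q,z-.006)],1,shift=4)
        for zz in (z,z+.01,z+.02,z+.03): cv2.fillPoly(ig,[f(Tb,zz)],1,shift=4)
        k=cv2.dilate(ig,np.ones((33,33)))
        return out,k
    def cost(p):
        a,k=pred(p); w=k==0
        return np.sum((a!=m)&w)/64
    sim=np.array([x0]+[np.array(x0)+d for d in ([.006,0,0],[0,.006,0],[0,0,.08])])
    o=minimize(cost,x0,method="Nelder-Mead",options=dict(initial_simplex=sim,xatol=1e-5,fatol=.05))
    a,k=pred(o.x); vis=np.dstack([m*255,a*255,k*120])
    return o.x,o.fun,vis
E
python3 - <<'E'
import pickle
from fit import *
S={n:pickle.load(open(n+"0.pkl","rb")) for n in("scene","top")}
print(lamp_fit(S["scene"],(169,213)),lamp_fit(S["top"],(393,213)))
a=back(S["top"],(184,231),.049)[0]; print(a, back(S["scene"],(376,220),.049))
vs=[]
for n,uv,th in (("top",(184,231),170),("scene",(377,220),200)):
    x,f,v=tray_fit(S[n],uv,[a[0],a[1],-.1],thr=th); print(n,x,f); vs.append(v[::2,::2])
cv2.imwrite("pics/fit.png",np.hstack(vs))
E
```

```text
(array([ 0.5034765 , -0.26692435]), np.float64(0.029894354795601916)) (array([ 0.50339109, -0.26815527]), np.float64(0.030208948957641688))
[0.4514465 0.1980659 0.049    ] [[0.46537856 0.20107436 0.049     ]]
top [ 0.45324742  0.20152732 -0.08034979] 77.71875
scene [ 0.45176833  0.20261068 -0.077922  ] 23.0625
```

View pics/fit.png

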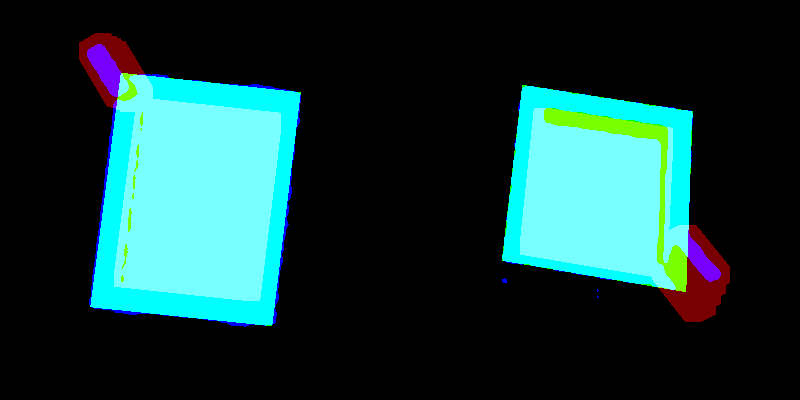

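The crop confirms the target: a plain steel tray on a three-tray stack with dark clips, its tab pointing to world (+x,+y). The two cameras agree within 2 mm:

| Thing | x (m) | y (m) | Yaw (rad) |
|---|---|---|---|
| Lamp | 0.5035 | -0.2675 | – |
| Empty ring | 0.545 | -0.0906 | – |
| Tray | 0.4525 | 0.202 | -0.079 |

Next I'll move over the lamp.

```bash
cat > go.py <<'E'
import sys,numpy as np
from cell import get_state
from scipy.spatial.transform import Rotation as R
s=get_state(); r=R.from_quat(s["tcp_rot"]); p=s["position"]
M=r.as_matrix(); np.set_printoptions(precision=4,suppress=True)
print("t",round(s["time"],2),"p",p,"xang",np.arctan2(M[1,0],M[0,0]),"zaxis",M[:,2],"F",s["force"],"open",s["opening"],"j6",s["joints"][5])
if len(sys.argv)>3:
    t=np.array([float(a) for a in sys.argv[1:4]]); print("tool delta",M.T@(t-p),np.linalg.norm(t-p))
if len(sys.argv)>4:
    th=float(sys.argv[4]); T=np.array([[np.cos(th),np.sin(th),0],[np.sin(th),-np.cos(th),0],[0,0,-1]])
    print("tool rotvec",R.from_matrix(M.T@T).as_rotvec())
E
python3 go.py .5035 -.2675 .191 -1.258
```

```text
t 1.1 p [ 0.1917 -0.5948  0.1925] xang -1.2590183764164014 zaxis [-0.  0. -1.] F [ 0.3998 -0.4537  0.6563] open 0.0848838739106227 j6 -0.11900276870819418
tool delta [-0.2159 -0.3972  0.0015] 0.4520749061328347
tool rotvec [ 0.     0.    -0.001]
```

Emit:
carry_out(deltas=[[100,[-0.018,-0.0331,0],[0,0,0]],[100,[-0.018,-0.0331,0],[0,0,0]],[100,[-0.018,-0.0331,0],[0,0,0]],[100,[-0.018,-0.0331,0],[0,0,0]],[100,[-0.018,-0.0331,0],[0,0,0]],[100,[-0.018,-0.0331,0],[0,0,0]],[100,[-0.018,-0.0331,0],[0,0,0]],[100,[-0.018,-0.0331,0],[0,0,0]],[100,[-0.018,-0.0331,0],[0,0,0]],[100,[-0.018,-0.0331,0],[0,0,0]]], grip_force=20)

```text
time: 1.93
position: [0.4526, -0.3205, 0.1928]
tcp_rot: [0.808, -0.589, 0.0, 0.0]
force: [0.5, -0.3, -0.3]
opening: 0.0854
```

Emit:
carry_out(deltas=[[100,[-0.018,-0.0331,0],[0,0,0]],[100,[-0.018,-0.0331,0],[0,0,0]],[100,[0,0,0.03],[0,0,0]],[100,[0,0,0.03],[0,0,0]],[100,[0,0,0.03],[0,0,0]],[100,[0,0,0.01],[0,0,0]],[100,[0,0,0],[0,0,0]],[100,[0,0,0],[0,0,0]]])

```text
time: 2.6
position: [0.5036, -0.2676, 0.093]
tcp_rot: [0.808, -0.589, -0.0, -0.0]
force: [0.3, -0.2, 0.5]
opening: 0.0857
```

```bash
python3 go.py .5035 -.2675 .006 -1.258; python3 - <<'E'
from cell import *; import cv2,numpy as np
a=snapshot("scene");b=snapshot("top")
c=lambda s,u,v:cv2.resize(s["img"][v-60:v+60,u-60:u+60],(400,400))
cv2.imwrite("pics/d1.png",np.hstack([c(a,173,200),c(b,389,214)]))
E
python3 go.py .5035 -.2675 .006
```

```text
t 2.6 p [ 0.5036 -0.2676  0.093 ] xang -1.2592491579654492 zaxis [-0.0001  0.0001 -1.    ] F [ 0.2629 -0.2392  0.4516] open 0.08571994567920044 j6 0.6402749683638155
tool delta [-0.0001  0.      0.087 ] 0.08695899176312259
tool rotvec [ 0.      0.0001 -0.0012]
t 2.7 p [ 0.5049 -0.2686  0.0951] xang -1.2593881933252309 zaxis [ 0.0033 -0.0023 -1.    ] F [ 0.6291 -0.2022  0.3016] open 0.08567447921202388 j6 0.6402452644823022
tool delta [-0.0018  0.0012  0.0891] 0.0891505422185459
```

View pics/d1.png

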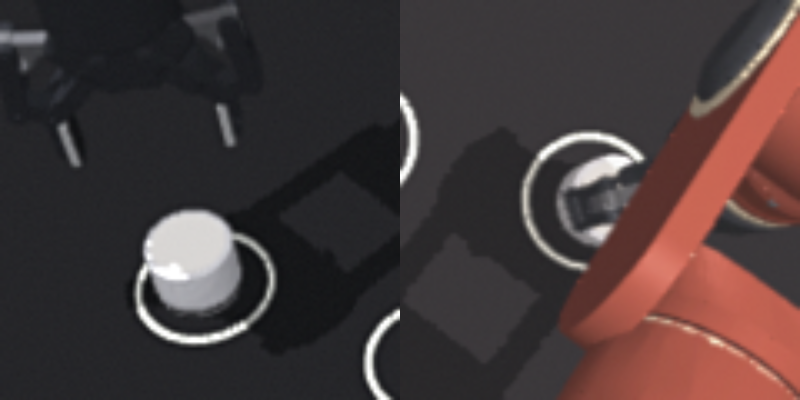

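The gripper straddles the lamp (lamp near crop-left (190,260), both fingers either side). I'll lower and close gently.

Emit:
carry_out(deltas=[[100,[0,0,0.025],[0,0,0]],[100,[0,0,0.025],[0,0,0]],[100,[0,0,0.02],[0,0,0]],[100,[0,0,0.01],[0,0,0]],[100,[0,0,0.006],[0,0,0]],[100,[0,0,0],[0,0,0]],[85,[0,0,0],[0,0,0]],[80,[0,0,0],[0,0,0]],[77,[0,0,0],[0,0,0]],[75,[0,0,0],[0,0,0]]], grip_force=20)

```text
time: 3.53
position: [0.5043, -0.2679, 0.0078]
tcp_rot: [0.808, -0.589, 0.001, 0.0]
force: [0.0, -0.1, 0.2]
opening: 0.064
```

Emit:
carry_out(deltas=[[72,[0,0,0],[0,0,0]],[70,[0,0,0],[0,0,0]],[68,[0,0,0],[0,0,0]],[66,[0,0,0],[0,0,0]]])

```text
time: 3.87
position: [0.5035, -0.2674, 0.0065]
tcp_rot: [0.808, -0.589, 0.0, -0.0]
force: [0.1, 0.2, 0.7]
opening: 0.0562
```

```bash
python3 - <<'E'
from cell import *; import cv2,numpy as np
a=snapshot("scene")
c=lambda s,u,v:cv2.resize(s["img"][v-60:v+60,u-60:u+60],(500,500))
cv2.imwrite("pics/d2.png",c(a,173,210))
E
python3 go.py .5451 -.0906 .007
```

```text
t 3.92 p [ 0.5035 -0.2674  0.0065] xang -1.258971014798496 zaxis [-0.0001  0.     -1.    ] F [-0.1278 -0.9529 -0.0617] open 0.056224677167013425 j6 0.6402482369422884
tool delta [-0.1555 -0.0939 -0.0005] 0.18162508592404167
```

View pics/d2.png

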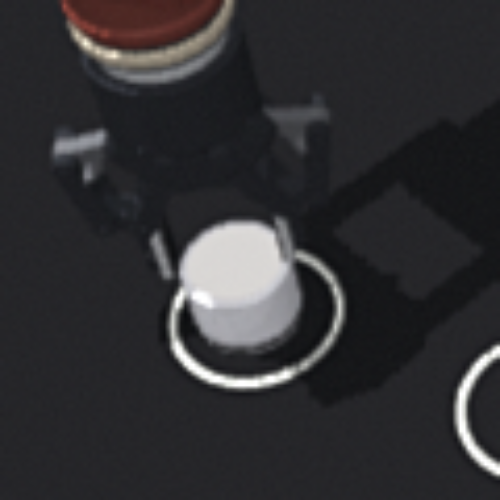

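```bash
python3 - <<'E'
import pickle
from fit import *
s=pickle.load(open("scene0.pkl","rb"))
p=np.array([.5035,-.2675]);d=np.array([.307,-.952])
for z in (.006,.013,.03,.045,.06,.08):
    print(z,[((q-[113,150])*500/120).round(0) for q in proj(s,[[*(p+.029*d),z],[*(p-.029*d),z],[*p,z]])])
from cell import *
a=snapshot("scene"); print(lamp_fit(a,(170,214),thr=150)); cv2.imwrite("pics/d3.png",cv2.resize(a["img"][180:240,140:200],(720,720),interpolation=cv2.INTER_CUBIC)[:600])
E
```

```text
0.006 [array([193., 312.]), array([298., 297.]), array([246., 305.])]
0.013 [array([191., 305.]), array([296., 290.]), array([243., 297.])]
0.03 [array([184., 287.]), array([291., 271.]), array([238., 279.])]
0.045 [array([178., 270.]), array([286., 255.]), array([232., 262.])]
0.06 [array([172., 253.]), array([281., 238.]), array([227., 245.])]
0.08 [array([164., 230.]), array([275., 214.]), array([219., 222.])]
(array([ 0.51463716, -0.26312885]), np.float64(0.035507205818622274))
```

View pics/d3.png

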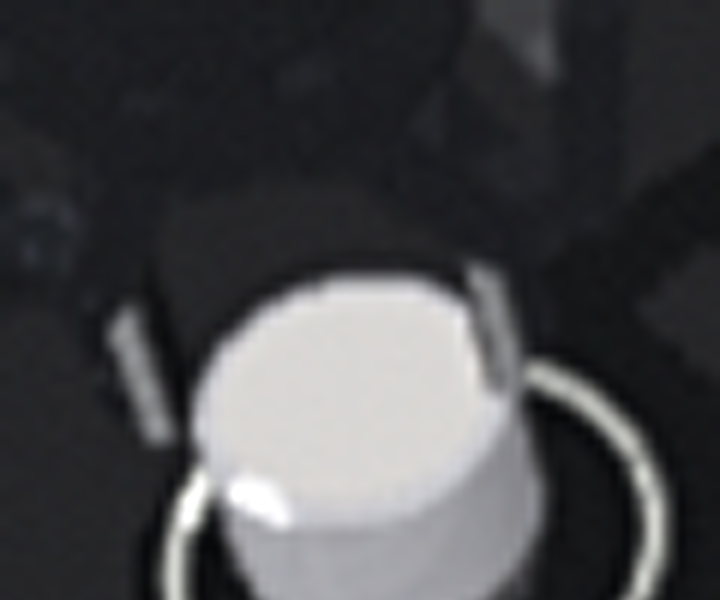

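```bash
python3 - <<'E'
import pickle
from fit import *
s=pickle.load(open("scene0.pkl","rb"))
for z in (.093,.105,.12,.14): print(z,proj(s,[[.504,-.268,z],[.5145,-.2646,z],[.4935,-.271,z]]).round(1), [proj(s,[[.504+k*.042*.307,-.268-k*.042*.952,z]]).round(1) for k in(1,-1)])
print("now")
for z in (.006,.014,.03,.045): print(z,proj(s,[[.504,-.268,z]]).round(1),[proj(s,[[.5035+k*.028*.307,-.2675-k*.028*.952,z]]).round(1) for k in(1,-1)])
from cell import *
for t in("lamp","tray_tab"):
  pass
print(get_state()["joints"])
E
```

```text
0.093 [[164.2 199.7]
 [164.3 203.5]
 [164.2 195.9]] [array([[144.6, 202.4]]), array([[183.6, 197. ]])]
0.105 [[163.1 196.2]
 [163.2 200. ]
 [163.1 192.4]] [array([[143.2, 198.8]]), array([[182.7, 193.5]])]
0.12 [[161.6 191.6]
 [161.8 195.5]
 [161.7 187.8]] [array([[141.5, 194.3]]), array([[181.5, 189. ]])]
0.14 [[159.7 185.4]
 [159.8 189.3]
 [159.7 181.6]] [array([[139.2, 188.1]]), array([[179.9, 182.7]])]
now
0.006 [[171.7 223.3]] [array([[159.8, 224.9]]), array([[184. , 221.4]])]
0.014 [[171.1 221.3]] [array([[159.1, 222.9]]), array([[183.4, 219.4]])]
0.03 [[169.7 217.1]] [array([[157.6, 218.7]]), array([[182.3, 215.2]])]
0.045 [[168.5 213.1]] [array([[156.2, 214.7]]), array([[181.2, 211.2]])]
[-6.18767711e-01  1.12654928e-01  1.87980147e+00  6.89952974e-06
  1.14923619e+00  6.40232378e-01]
```

```bash
python3 - <<'E'
import cv2,numpy as np
a=cv2.imread("pics/d2.png").astype(float);b=cv2.imread("pics/d1.png")[:,:400].astype(float)
g=lambda x:(255*np.clip((x-15)/80,0,1)**.6).astype(np.uint8)
cv2.imwrite("pics/d4.png",np.hstack([cv2.resize(g(b),(400,400)),cv2.resize(g(a),(400,400))]))
E
```

```text
(no output)
```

View pics/d4.png

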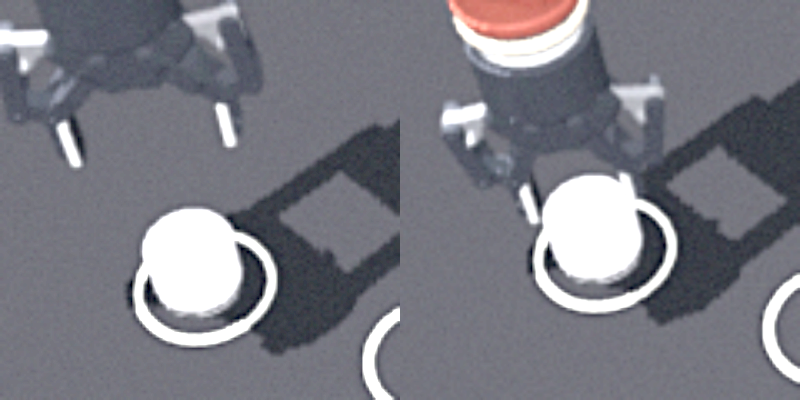

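```bash
python3 - <<'E'
from cell import *; import cv2,numpy as np,pickle
a=snapshot("scene");b=snapshot("top"); pickle.dump((a,b),open("d5.pkl","wb"))
g=lambda x:(255*np.clip((x.astype(float)-10)/200,0,1)**.5).astype(np.uint8)
c=lambda s,u,v,r:cv2.resize(g(s["img"][v-r:v+r,u-r:u+r]),(400,400),interpolation=cv2.INTER_CUBIC)
cv2.imwrite("pics/d5.png",np.hstack([c(a,170,205,40),c(b,380,214,60)]))
print(get_state()["opening"],get_state()["position"])
E
```

```text
0.056550830833358864 [ 0.50348692 -0.26736423  0.00646549]
```

View pics/d5.png

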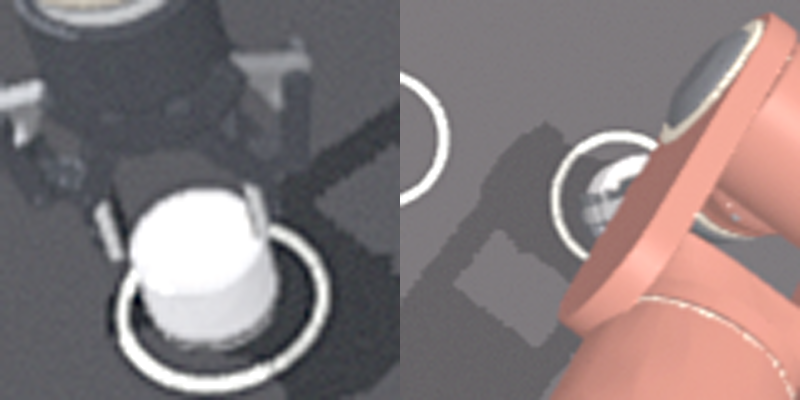

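Something is off: the opening reads 56 mm, less than the lamp's 60 mm. In the picture the finger tips (scene (153,217) and (182,212)) look as if they sit above the lamp's top. I'll test this by closing a bit more.

Emit:
carry_out(deltas=[[60,[0,0,0],[0,0,0]],[55,[0,0,0],[0,0,0]],[55,[0,0,0],[0,0,0]]])

```text
time: 4.32
position: [0.5035, -0.2674, 0.0065]
tcp_rot: [0.808, -0.589, -0.0, -0.0]
force: [0.5, -0.3, 0.3]
opening: 0.0471
```

```bash
python3 - <<'E'
from cell import *; import cv2,numpy as np,pickle
a=snapshot("scene")
g=lambda x:(255*np.clip((x.astype(float)-10)/240,0,1)**.7).astype(np.uint8)
c=lambda s,u,v,r:cv2.resize(g(s["img"][v-r:v+r,u-r:u+r]),(500,500),interpolation=cv2.INTER_CUBIC)
cv2.imwrite("pics/d6.png",c(a,170,205,40))
s=get_state();print(s["opening"],s["force"])
E
```

```text
0.04708843558294423 [ 0.26480427  0.24633994 -0.16689954]
```

View pics/d6.png

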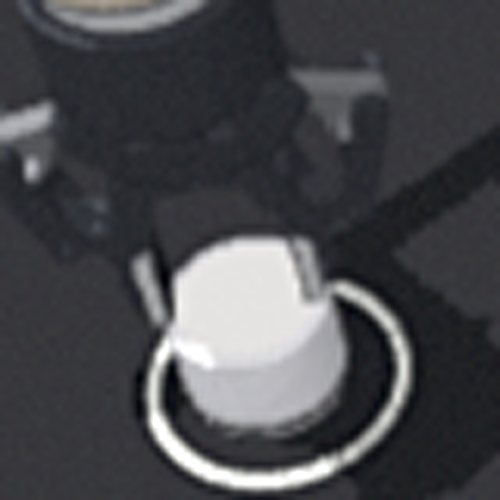

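Closing to 47 mm met no contact, and both cues agree that the gripper sits about 40 mm higher than the reported TCP. I'll trust the picture: open, go lower in steps and watch the force.

Emit:
carry_out(deltas=[[100,[0,0,0],[0,0,0]],[100,[0,0,0],[0,0,0]],[100,[0,0,0],[0,0,0]],[100,[0,0,0],[0,0,0]],[100,[0,0,0.01],[0,0,0]],[100,[0,0,0.01],[0,0,0]],[100,[0,0,0.005],[0,0,0]],[100,[0,0,0],[0,0,0]]])

```text
time: 5.03
position: [0.5017, -0.2662, -0.0212]
tcp_rot: [0.808, -0.589, -0.002, 0.0]
force: [-0.2, 0.9, -0.1]
opening: 0.0853
```

```bash
cat > look.py <<'E'
import sys
from cell import *; import cv2,numpy as np,pickle
n,u,v,r,out=sys.argv[1],int(sys.argv[2]),int(sys.argv[3]),int(sys.argv[4]),sys.argv[5]
a=snapshot(n); pickle.dump(a,open("last_%s.pkl"%n,"wb"))
g=lambda x:(255*np.clip((x.astype(float)-10)/240,0,1)**.6).astype(np.uint8)
I=cv2.copyMakeBorder(g(a["img"]),100,100,100,100,cv2.BORDER_CONSTANT)
cv2.imwrite(out,cv2.resize(I[v-r+100:v+r+100,u-r+100:u+r+100],(560,560),interpolation=cv2.INTER_CUBIC))
s=get_state();print(s["time"],s["opening"],s["force"],s["position"])
E
python3 look.py scene 170 205 40 pics/d7.png
```

```text
5.0833 0.08519928474127063 [ 0.17323783 -0.48536962  0.45650773] [ 0.50232622 -0.26655188 -0.02027649]
```

View pics/d7.png

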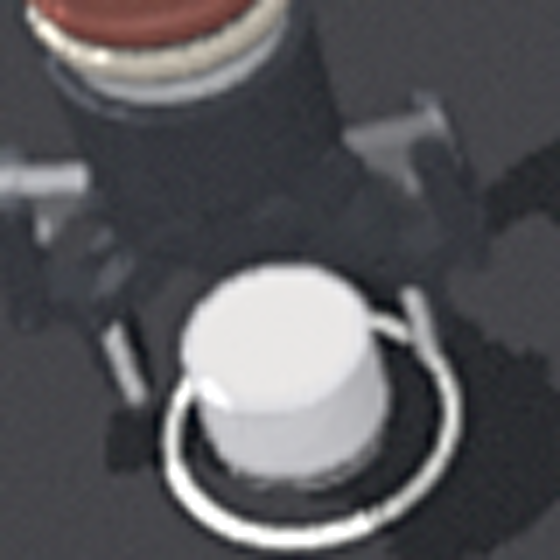

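Emit:
carry_out(deltas=[[100,[0,0,0.006],[0,0,0]],[100,[0,0,0.006],[0,0,0]],[100,[0,0,0.006],[0,0,0]],[100,[0,0,0],[0,0,0]]])

```text
time: 5.42
position: [0.5024, -0.2667, -0.0382]
tcp_rot: [0.808, -0.589, -0.001, 0.0]
force: [-0.1, -0.0, -0.8]
opening: 0.0853
```

```bash
python3 look.py scene 170 205 40 pics/d8.png
```

```text
5.4667 0.08534090077219156 [-0.53124874  0.32201207  0.37241829] [ 0.50276012 -0.26688764 -0.03759414]
```

View pics/d8.png

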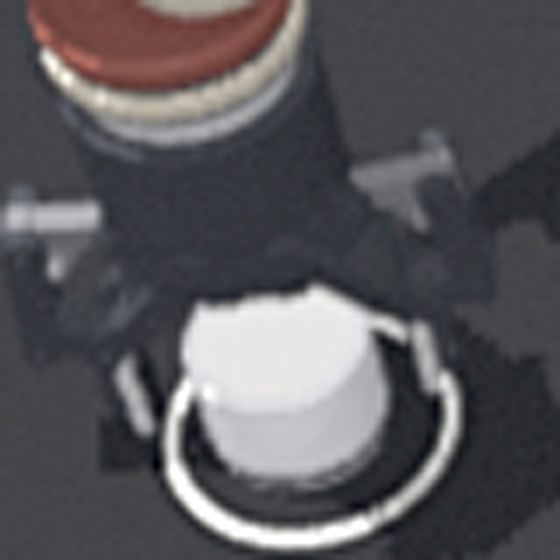

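No contact, and the pads (about (135,395) and (427,355) in the crop) now flank the lamp's side. I'll close gently.

Emit:
carry_out(deltas=[[82,[0,0,0],[0,0,0]],[77,[0,0,0],[0,0,0]],[74,[0,0,0],[0,0,0]],[72,[0,0,0],[0,0,0]],[70,[0,0,0],[0,0,0]],[68,[0,0,0],[0,0,0]],[66,[0,0,0],[0,0,0]],[64,[0,0,0],[0,0,0]],[62,[0,0,0],[0,0,0]]], grip_force=20)

```text
time: 6.22
position: [0.5035, -0.2668, -0.036]
tcp_rot: [0.808, -0.589, -0.0, -0.0]
force: [-0.7, 4.5, 5.6]
opening: 0.0595
```

```bash
python3 look.py scene 170 205 40 pics/d9.png; python3 go.py 0.5451 -0.0906 -0.0377
```

```text
6.2667 0.05966290782072862 [-2.96887582  5.00599271  6.31716276] [ 0.50352847 -0.26675737 -0.03603941]
t 6.27 p [ 0.5035 -0.2668 -0.036 ] xang -1.2589835313090765 zaxis [-0.0004  0.0013 -1.    ] F [-2.9689  5.006   6.3172] open 0.05966290782072862 j6 0.6403050297564438
tool delta [-0.1549 -0.0936  0.0019] 0.18100377786170851
```

View pics/d9.png

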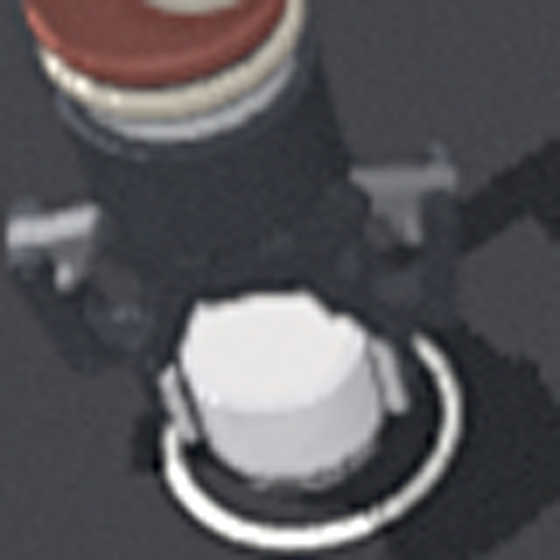

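The lamp is gripped at 59.7 mm and pressed slightly onto the bench (about 6 N, so no lifting). I'll slide it to the ring.

Emit:
carry_out(deltas=[[62,[-0.0043,-0.0027,0],[0,0,0]],[62,[-0.0105,-0.0063,0],[0,0,0]],[62,[-0.0105,-0.0063,0],[0,0,0]],[62,[-0.0105,-0.0063,0],[0,0,0]],[62,[-0.0105,-0.0063,0],[0,0,0]],[62,[-0.0105,-0.0063,0],[0,0,0]],[62,[-0.0105,-0.0063,0],[0,0,0]]])

```text
time: 6.85
position: [0.5222, -0.1901, -0.0359]
tcp_rot: [0.809, -0.588, 0.001, 0.0]
force: [-0.5, -5.1, 3.2]
opening: 0.0597
```

```bash
python3 look.py scene 200 215 45 pics/e1.png; python3 go.py 0.545 -0.0906 -0.036
```

```text
6.9 0.059497969258980155 [1.24332097 0.32702692 5.54421968] [ 0.52252621 -0.1880294  -0.03601169]
t 6.9 p [ 0.5225 -0.188  -0.036 ] xang -1.2574830740226846 zaxis [ 0.0012  0.0007 -1.    ] F [1.2433 0.327  5.5442] open 0.059497969258980155 j6 0.7766945095849065
tool delta [-0.0858 -0.0514  0.0001] 0.09998779566868245
```

View pics/e1.png

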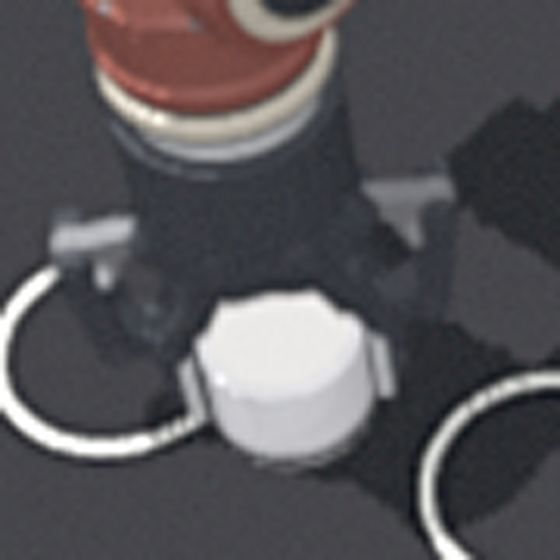

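Emit:
carry_out(deltas=[[62,[-0.0105,-0.0063,0],[0,0,0]],[62,[-0.0105,-0.0063,0],[0,0,0]],[62,[-0.0105,-0.0063,0],[0,0,0]],[62,[-0.0105,-0.0063,0],[0,0,0]],[62,[-0.0105,-0.0063,0],[0,0,0]],[62,[-0.0105,-0.0063,0],[0,0,0]],[62,[-0.0105,-0.0063,0],[0,0,0]],[62,[-0.0105,-0.0063,0],[0,0,0]],[62,[-0.0044,-0.0027,0],[0,0,0]],[62,[0,0,0],[0,0,0]]])

```text
time: 7.73
position: [0.5455, -0.0888, -0.036]
tcp_rot: [0.809, -0.588, 0.0, -0.001]
force: [1.9, -0.3, 5.9]
opening: 0.0591
```

```bash
python3 look.py scene 240 235 45 pics/e2.png; python3 go.py 0.545 -0.0906 -0.036
```

```text
7.7833 0.059810398663943026 [1.18138845 1.22317737 5.2545329 ] [ 0.54548586 -0.08877818 -0.03599634]
t 7.78 p [ 0.5455 -0.0888 -0.036 ] xang -1.2580597165502068 zaxis [ 0.001   0.0017 -1.    ] F [1.1814 1.2232 5.2545] open 0.059810398663943026 j6 0.9598844283999588
tool delta [0.0016 0.001  0.    ] 0.0018854982783877412
```

View pics/e2.png

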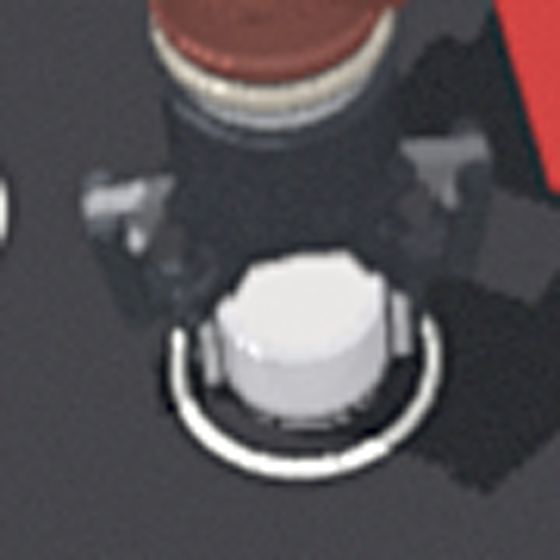

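The lamp sits well inside the ring (lamp base about (305,400), ring bottom (305,465) in the crop). I'll release and rise.

Emit:
carry_out(deltas=[[66,[0,0,0],[0,0,0]],[70,[0,0,0],[0,0,0]],[76,[0,0,0],[0,0,0]],[84,[0,0,0],[0,0,0]],[100,[0,0,0],[0,0,0]],[100,[0,0,0],[0,0,0]],[100,[0,0,-0.01],[0,0,0]],[100,[0,0,-0.03],[0,0,0]],[100,[0,0,-0.04],[0,0,0]],[100,[0,0,-0.04],[0,0,0]]])

```text
time: 8.62
position: [0.5434, -0.0901, 0.0841]
tcp_rot: [0.808, -0.589, -0.001, 0.0]
force: [0.6, -0.6, 0.6]
opening: 0.0857
```

Emit:
carry_out(deltas=[[100,[0,0,-0.04],[0,0,0]],[100,[0,0,-0.03],[0,0,0]],[100,[0,0,0],[0,0,0]]])

```text
time: 8.87
position: [0.5495, -0.092, 0.1635]
tcp_rot: [0.808, -0.589, 0.007, -0.003]
force: [1.1, -0.6, 0.9]
opening: 0.0855
```

```bash
python3 look.py scene 240 235 45 pics/e3.png;python3 look.py top 313 195 60 pics/e4.png; python3 - <<'E'
import pickle
from fit import *
s=pickle.load(open("last_scene.pkl","rb"))
print(lamp_fit(s,(241,240),thr=170), proj(s,[[.545,-.0906,.045]]))
E
python3 go.py 0.5196 0.2456 0.15 -0.994
```

```text
8.9167 0.08505081153150475 [-0.24288575 -0.49535375 -0.82735206] [ 0.54783847 -0.09145     0.15961085]
8.9667 0.08520385188043748 [ 0.18365072  0.17569708 -0.78167371] [ 0.5459602  -0.09091746  0.1561535 ]
(array([ 0.54677687, -0.08993773]), np.float64(0.02979772229659264)) [[242.2697309  236.12117203]]
t 8.97 p [ 0.546  -0.0909  0.1562] xang -1.2592280537127072 zaxis [ 0.0042 -0.0012 -1.    ] F [ 0.1837  0.1757 -0.7817] open 0.08520385188043748 j6 0.9596874955690092
tool delta [-0.3284 -0.078   0.0056] 0.33760439333588
tool rotvec [-0.0033 -0.0029 -0.2652]
```

View pics/e3.png

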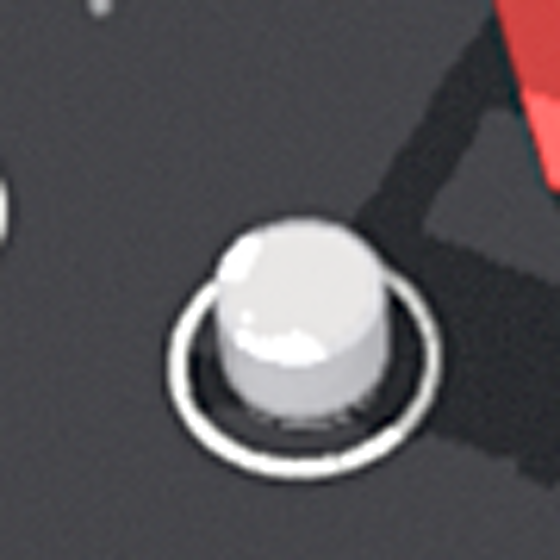

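View pics/e4.png

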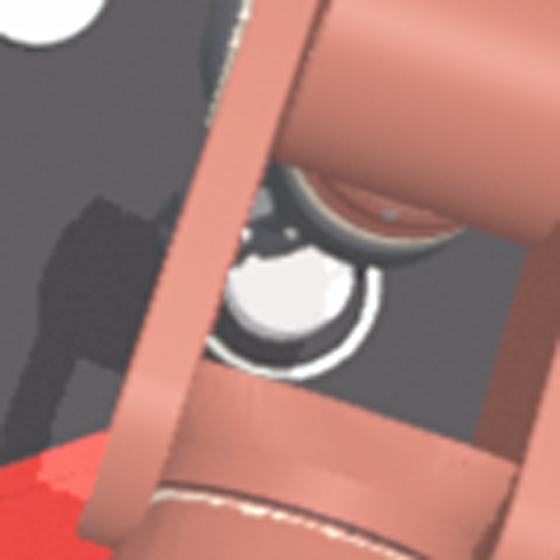

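The lamp stands inside the ring; the fit gives (0.5468, -0.0899) against ring centre (0.5445, -0.0906). Next I'll move over the tab, opening the jaws to about 40 mm.

Emit:
carry_out(deltas=[[47,[-0.0364,-0.0087,0],[0,0,0]],[47,[-0.0364,-0.0087,0],[0,0,0]],[47,[-0.0364,-0.0087,0],[0,0,0]],[47,[-0.0364,-0.0087,0],[0,0,0]],[47,[-0.0364,-0.0087,0],[0,0,0]],[47,[-0.0364,-0.0087,0],[0,0,0]],[47,[-0.0364,-0.0087,0],[0,0,0]],[47,[-0.0364,-0.0087,0],[0,0,0]],[47,[-0.0364,-0.0087,0],[0,0,0]],[47,[0,0,0],[0,0,-0.0885]]])

```text
time: 9.8
position: [0.5161, 0.2503, 0.1509]
tcp_rot: [0.835, -0.55, -0.002, 0.001]
force: [-0.3, -0.2, -0.5]
opening: 0.0402
```

Emit:
carry_out(deltas=[[47,[0,0,0],[0,0,-0.0885]],[47,[0,0,0],[0,0,-0.088]],[47,[0,0,0.02],[0,0,0]],[47,[0,0,0.02],[0,0,0]],[47,[0,0,0],[0,0,0]],[47,[0,0,0],[0,0,0]],[47,[0,0,0],[0,0,0]]])

```text
time: 10.38
position: [0.5185, 0.2451, 0.1131]
tcp_rot: [0.879, -0.477, -0.0, 0.0]
force: [-0.5, -0.4, 0.8]
opening: 0.0403
```

```bash
python3 look.py scene 390 200 60 pics/f1.png; python3 go.py 0.5196 0.2456 0.115 -0.994
```

```text
10.4333 0.04041148063969989 [0.63832413 0.07083673 0.35129176] [0.51915102 0.24534106 0.11404442]
t 10.43 p [0.5192 0.2453 0.114 ] xang -0.9941181749894543 zaxis [ 0.0005  0.0002 -1.    ] F [0.6383 0.0708 0.3513] open 0.04041148063969989 j6 1.3059838550535912
tool delta [ 0.     -0.0005 -0.001 ] 0.001087096123588359
tool rotvec [-0.0005 -0.0001 -0.0001]
```

View pics/f1.png

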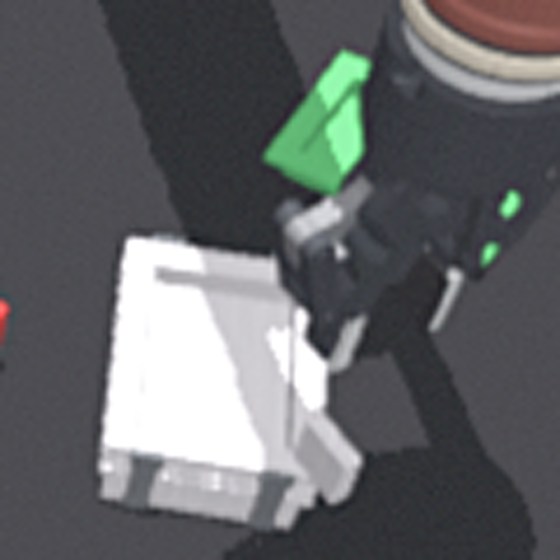

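Next is a tilt test in free air, to see about which point the tool really turns.

Emit:
carry_out(deltas=[[47,[0,0,0],[0.12,0,0]],[47,[0,0,0],[0.12,0,0]],[47,[0,0,0],[0.12,0,0]],[47,[0,0,0],[0,0,0]],[47,[0,0,0],[0,0,0]],[47,[0,0,0],[0,0,0]]])

```text
time: 10.93
position: [0.5206, 0.2457, 0.1161]
tcp_rot: [0.865, -0.469, 0.086, -0.158]
force: [0.2, 1.1, -0.2]
opening: 0.04
```

```bash
cp last_scene.pkl f1.pkl; python3 look.py scene 390 200 60 pics/f2.png; python3 go.py 0.5196 0.2456 0.115 -0.994; python3 - <<'E'
import pickle
from fit import *
s=pickle.load(open("last_scene.pkl","rb"))
tx=np.array([.5455,-.838,0]);ty=np.array([-.838,-.5455,0]);z=np.array([0,0,1.])
G=np.array([.5192,.2453,.114])
crop=lambda P:((proj(s,P)-[330,140])*560/120).round(0)
print("untilted tips (pad near edge) for tip heights above reported tcp")
for h in (.005,.045,.05): 
    c=G+h*z-ty*.011
    print(h,crop([c+tx*.021,c-tx*.021]))
th=.36
# rotation about tool x by th: body z-up axis tilts
def rot(v):  # v in world, rotate about tx by th
    from scipy.spatial.transform import Rotation as R
    return R.from_rotvec(tx/np.linalg.norm(tx)*th).apply(v)
print("tilted: tool-length error model / world z model")
for h,off in ((.045,0),(.005,.042)):
    c=[G+off*z+rot(h*z-ty*.011+k*tx*.021) for k in(1,-1)]; print(crop(c))
E
```

```text
10.9833 0.039868082629510644 [0.9861252  0.21441509 0.92536761] [0.52133595 0.24600698 0.11660323]
t 10.98 p [0.5213 0.246  0.1166] xang -0.9939637484658332 zaxis [ 0.2985  0.1926 -0.9348] F [0.9861 0.2144 0.9254] open 0.039868082629510644 j6 1.187714077332395
tool delta [-0.0006  0.0021  0.0009] 0.0023978075657727304
tool rotvec [-0.3632 -0.0014  0.0003]
untilted tips (pad near edge) for tip heights above reported tcp
0.005 [[325. 421.]
 [404. 387.]]
0.045 [[348. 365.]
 [430. 331.]]
0.05 [[351. 358.]
 [433. 323.]]
tilted: tool-length error model / world z model
[[325. 335.]
 [406. 302.]]
[[348. 353.]
 [430. 318.]]
```

View pics/f2.png

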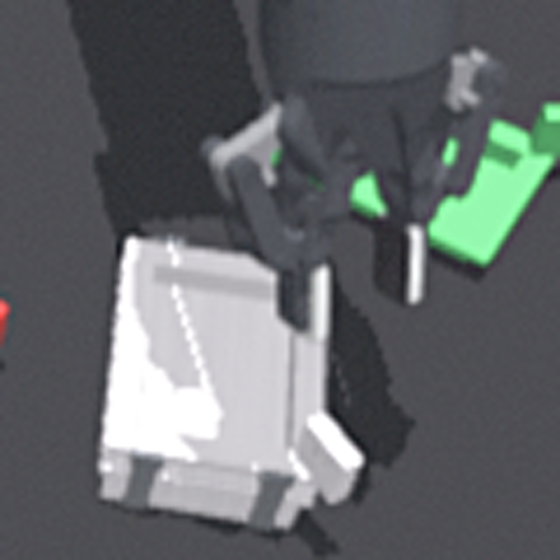

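The tilted tips at about (318,338) and (413,302) match the tool-length model, which predicted (325,335) and (406,302). So the true tip lies about 42 mm behind the reported TCP along the tool axis, and I'll plan with that. I'll untilt and lower onto the tab.

Emit:
carry_out(deltas=[[47,[0,0,0],[-0.12,0,0]],[47,[0,0,0],[-0.12,0,0]],[47,[0,0,0],[-0.12,0,0]],[47,[0,0,0.03],[0,0,0]],[47,[0,0,0.03],[0,0,0]],[47,[0,0,0.02],[0,0,0]],[47,[0,0,0.01],[0,0,0]],[47,[0,0,0],[0,0,0]],[47,[0,0,0],[0,0,0]]])

```text
time: 11.73
position: [0.5203, 0.2459, 0.0244]
tcp_rot: [0.879, -0.477, 0.0, -0.0]
force: [0.3, -0.1, 1.1]
opening: 0.0399
```

```bash
python3 look.py scene 395 220 40 pics/f3.png; python3 go.py 0.5196 0.2456 0.013 -0.994
```

```text
11.7833 0.04014548847854497 [-0.06125254 -0.70403701 -0.16639009] [0.52082822 0.24606255 0.02542812]
t 11.78 p [0.5208 0.2461 0.0254] xang -0.993825030384025 zaxis [ 0.0027  0.0008 -1.    ] F [-0.0613 -0.704  -0.1664] open 0.04014548847854497 j6 1.306118218812732
tool delta [-0.0003  0.0013  0.0124] 0.012497230002167181
tool rotvec [-0.0027 -0.0009  0.0002]
```

View pics/f3.png

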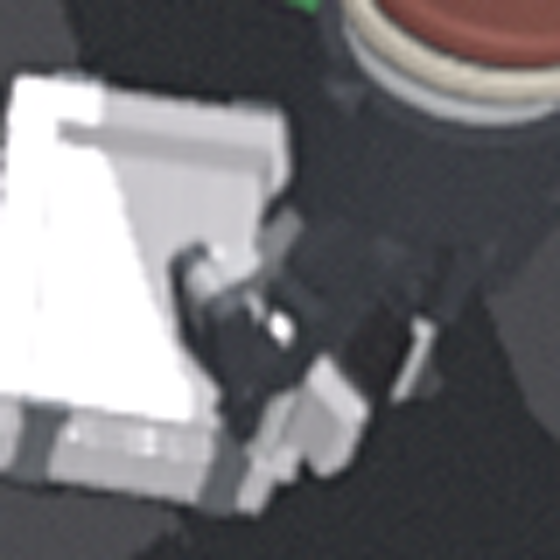

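Emit:
carry_out(deltas=[[47,[0,0,0.006],[0,0,0]],[47,[0,0,0.005],[0,0,0]],[47,[0,0,0],[0,0,0]],[47,[0,0,0],[0,0,0]]])

```text
time: 12.12
position: [0.5188, 0.2452, 0.0126]
tcp_rot: [0.879, -0.477, 0.0, 0.0]
force: [0.4, 0.2, 0.7]
opening: 0.0404
```

```bash
python3 look.py scene 395 220 40 pics/f4.png; python3 go.py 0.5196 0.2456 0.013 -0.994;  python3 - <<'E'
import pickle
from fit import *
s=pickle.load(open("last_scene.pkl","rb"))
tx=np.array([.5455,-.838,0]);ty=np.array([-.838,-.5455,0]);z=np.array([0,0,1.])
crop=lambda P:((proj(s,P)-[355,180])*560/80).round(0)
for zt in (.05,.055,.06,.065,.07):
    c=np.array([.5196,.2456,zt])-ty*.011; print(zt,crop([c+tx*.021,c-tx*.021]))
E
```

```text
12.1667 0.04037280438015729 [ 0.09258382 -0.87656713 -0.24009267] [0.51891548 0.24531478 0.01278135]
t 12.17 p [0.5189 0.2453 0.0128] xang -0.9940432931672618 zaxis [ 0.0003  0.0001 -1.    ] F [ 0.0926 -0.8766 -0.2401] open 0.04037280438015729 j6 1.306019645192037
tool delta [ 0.0001 -0.0007 -0.0002] 0.000773128577547981
tool rotvec [-0.0003 -0.0001 -0.    ]
0.05 [[261. 484.]
 [372. 434.]]
0.055 [[264. 475.]
 [376. 425.]]
0.06 [[268. 466.]
 [381. 416.]]
0.065 [[272. 457.]
 [385. 407.]]
0.07 [[276. 447.]
 [389. 397.]]
```

View pics/f4.png

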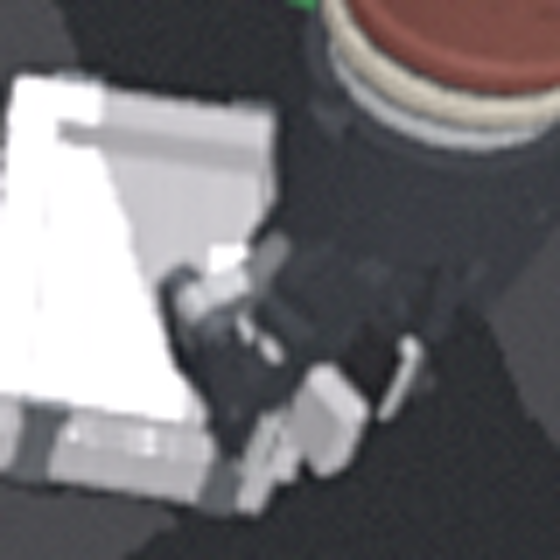

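```bash
python3 - <<'E'
import pickle
from fit import *
s=pickle.load(open("last_scene.pkl","rb"))
tx=np.array([.5455,-.838,0]);u=np.array([.838,.5455,0]);z=np.array([0,0,1.])
I=cv2.resize(s["img"][180:260,355:435],(800,800),interpolation=cv2.INTER_CUBIC)
I=(255*np.clip(I.astype(float)/255,0,1)**.6).astype(np.uint8)
c=np.array([.5196,.2456,0])
def draw(P,col):
    q=np.round((proj(s,P)-[355,180]+.5)*10).astype(int); cv2.polylines(I,[q],True,col,1)
for zz in(.079,.049): draw([c+zz*z+a*u+b*tx for a,b in((.015,.005),(.015,-.005),(-.015,-.005),(-.015,.005))],(0,0,255))
for k in(1,-1):
    draw([c+zz*z+a*u+k*.020*tx for a,zz in((.011,.0575),(.011,.09),(-.011,.09),(-.011,.0575))],(0,255,0))
cv2.imwrite("pics/f5.png",I[150:700])
E
```

```text
(no output)
```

View pics/f5.png

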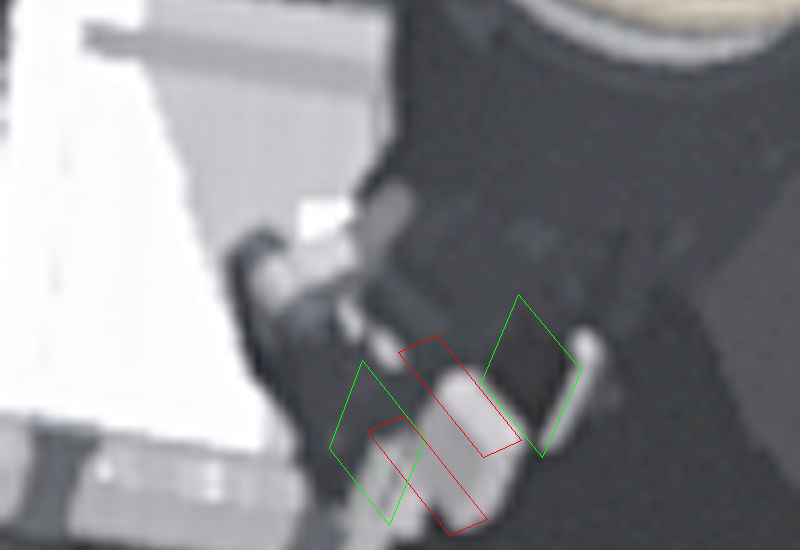

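The overlay matches: the tab (red outline) sits midway between the pads. I'll close on it.

Emit:
carry_out(deltas=[[35,[0,0,0],[0,0,0]],[25,[0,0,0],[0,0,0]],[20,[0,0,0],[0,0,0]],[17,[0,0,0],[0,0,0]],[14,[0,0,0],[0,0,0]],[12,[0,0,0],[0,0,0]],[10,[0,0,0],[0,0,0]],[5,[0,0,0],[0,0,0]],[0,[0,0,0],[0,0,0]],[0,[0,0,0],[0,0,0]]], grip_force=100)

```text
time: 13.0
position: [0.5188, 0.2461, 0.0129]
tcp_rot: [0.879, -0.477, -0.0, -0.001]
force: [-2.6, 4.4, 2.9]
opening: 0.0086
```

```bash
python3 look.py scene 385 220 40 pics/g1.png; python3 go.py 0.5196 0.2456 0.013 -0.994; python3 -c "
from cell import get_state as g;print(g()['moment'])"
```

```text
13.05 0.008484753731213015 [-2.79299329  5.13998599  2.36458621] [0.51880419 0.24608346 0.01291506]
t 13.05 p [0.5188 0.2461 0.0129] xang -0.9938975681042035 zaxis [-0.      0.0013 -1.    ] F [-2.793   5.14    2.3646] open 0.008484753731213015 j6 1.305992446803023
tool delta [ 0.0008 -0.0004 -0.0001] 0.0009350187260684161
tool rotvec [-0.0007  0.0011  0.0001]
[0.71708908 0.37785006 0.07602063]
```

View pics/g1.png

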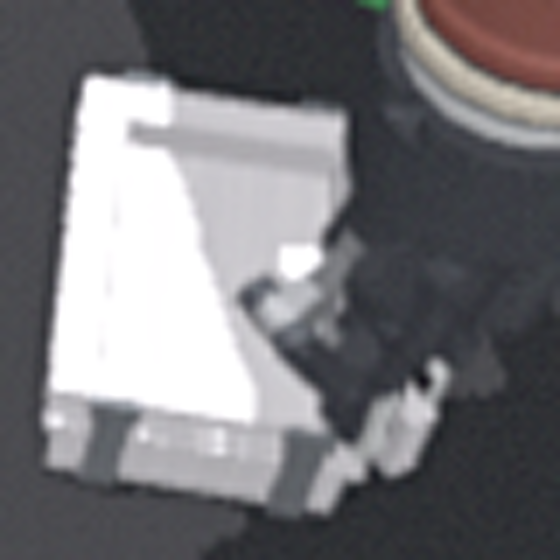

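The tab is gripped. I'll ease the roughly 1 mm side load, then start the peel as a rotation about the heel (about tool x, radius 162 mm).

Emit:
carry_out(deltas=[[0,[-0.0008,0,0],[0,0,0]],[0,[0,-0.0003,-0.0016],[0.01,0,0]],[0,[0,-0.0006,-0.0032],[0.02,0,0]],[0,[0,-0.0006,-0.0032],[0.02,0,0]],[0,[0,-0.0006,-0.0032],[0.02,0,0]],[0,[0,0,0],[0,0,0]]])

```text
time: 13.55
position: [0.5212, 0.2466, 0.0251]
tcp_rot: [0.878, -0.477, 0.019, -0.032]
force: [5.5, 1.0, -1.5]
opening: 0.0086
```

```bash
python3 look.py scene 385 215 45 pics/g2.png; python3 go.py ; python3 -c "
from cell import get_state as g;print(g()['moment'])"
```

```text
13.6 0.007912567343872167 [ 4.67273517  1.25123152 -1.34068164] [0.52114511 0.24663361 0.0248849 ]
t 13.6 p [0.5211 0.2466 0.0249] xang -0.9942777188894603 zaxis [ 0.0627  0.0386 -0.9973] F [ 4.6727  1.2512 -1.3407] open 0.007912567343872167 j6 1.2886447813882167
[ 0.16228753 -0.88727399  0.02501164]
```

View pics/g2.png

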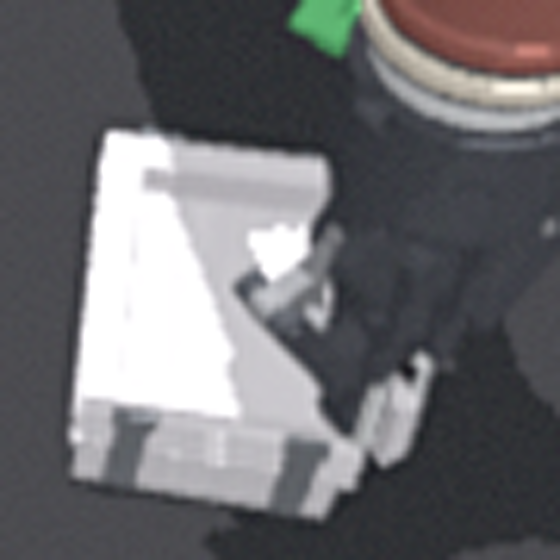

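The force is small and the tab corner is rising. I'll continue the peel.

Emit:
carry_out(deltas=[[0,[0,-0.0006,-0.0032],[0.02,0,0]],[0,[0,-0.0006,-0.0032],[0.02,0,0]],[0,[0,-0.0006,-0.0032],[0.02,0,0]],[0,[0,-0.0006,-0.0032],[0.02,0,0]],[0,[0,0,0],[0,0,0]]])

```text
time: 14.02
position: [0.5209, 0.2474, 0.0373]
tcp_rot: [0.876, -0.475, 0.036, -0.067]
force: [4.4, 1.2, -1.6]
opening: 0.0079
```

```bash
python3 look.py scene 385 215 45 pics/g3.png; python3 go.py ; python3 -c "
from cell import get_state as g;print(g()['moment'])"
```

```text
14.0667 0.008073037494707464 [ 4.09232497  1.50582913 -0.3809452 ] [0.520861   0.24741451 0.03708076]
t 14.07 p [0.5209 0.2474 0.0371] xang -0.9940789139524108 zaxis [ 0.1261  0.0817 -0.9886] F [ 4.0923  1.5058 -0.3809] open 0.008073037494707464 j6 1.2639999699062974
[ 0.09504467 -0.72468686  0.08025268]
```

View pics/g3.png

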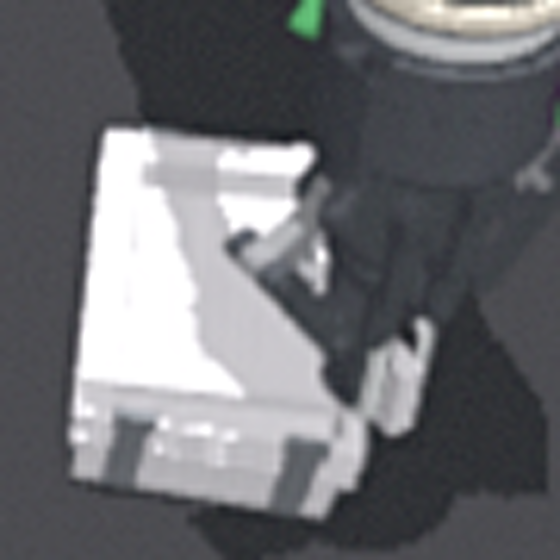

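Emit:
carry_out(deltas=[[0,[0,-0.0006,-0.0032],[0.02,0,0]],[0,[0,-0.0006,-0.0032],[0.02,0,0]],[0,[0,-0.0006,-0.0032],[0.02,0,0]],[0,[0,-0.0006,-0.0032],[0.02,0,0]],[0,[0,-0.0006,-0.0032],[0.02,0,0]],[0,[0,-0.0003,-0.0016],[0.01,0,0]],[0,[0,0,0],[0,0,0]]])

```text
time: 14.65
position: [0.5203, 0.2473, 0.0549]
tcp_rot: [0.871, -0.473, 0.062, -0.114]
force: [2.8, 1.4, -1.4]
opening: 0.0082
```

```bash
python3 look.py scene 385 215 45 pics/g4.png; python3 look.py top 184 231 45 pics/g4t.png;python3 go.py ; python3 -c "
from cell import get_state as g;print(g()['moment'])"
```

```text
14.7 0.008105532571569518 [ 2.5569939  -0.0602523  -1.37483768] [0.52038319 0.24729346 0.05468635]
14.75 0.007942521448185852 [ 2.29601856  0.12552143 -1.2446333 ] [0.52042028 0.24734044 0.05451898]
t 14.75 p [0.5204 0.2473 0.0545] xang -0.9941167609181981 zaxis [ 0.2152  0.1401 -0.9665] F [ 2.296   0.1255 -1.2446] open 0.007942521448185852 j6 1.2224599859090755
[-0.11347136 -0.46655411  0.09916631]
```

View pics/g4.png

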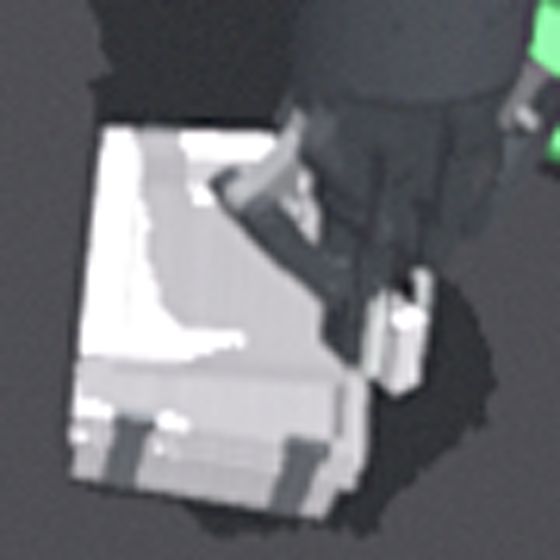

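View pics/g4t.png

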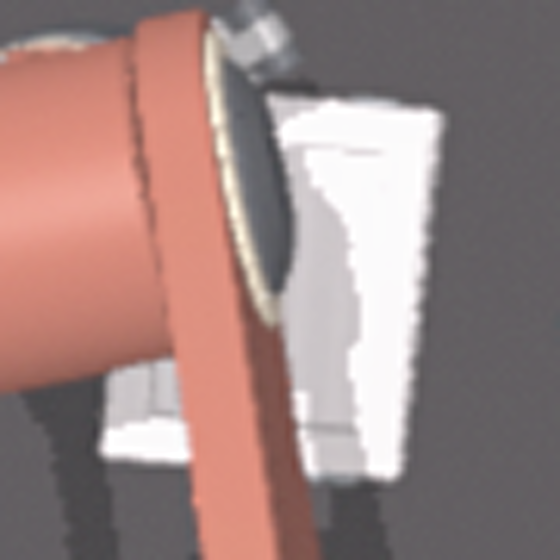

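The tray has turned about 15° about its heel, and the stack corners at (75,480) and (325,518) have not moved since the previous frame. I'll lift it straight up (tool y -0.257, z -0.966).

Emit:
carry_out(deltas=[[0,[0,-0.0008,-0.0029],[0,0,0]],[0,[0,-0.0013,-0.0048],[0,0,0]],[0,[0,-0.0013,-0.0048],[0,0,0]],[0,[0,-0.0013,-0.0048],[0,0,0]],[0,[0,-0.0013,-0.0048],[0,0,0]],[0,[0,0,0],[0,0,0]]])

```text
time: 15.25
position: [0.5215, 0.2479, 0.079]
tcp_rot: [0.872, -0.473, 0.062, -0.115]
force: [0.3, 0.3, -2.2]
opening: 0.008
```

```bash
python3 look.py scene 385 205 50 pics/g5.png; python3 go.py ; python3 -c "
from cell import get_state as g;print(g()['moment'])"
```

```text
15.3 0.008291891441685371 [ 0.30846921 -0.29473037 -1.43946375] [0.521193   0.24774771 0.07843645]
t 15.3 p [0.5212 0.2477 0.0784] xang -0.9939758641793284 zaxis [ 0.2164  0.1406 -0.9661] F [ 0.3085 -0.2947 -1.4395] open 0.008291891441685371 j6 1.227530694593231
[-0.05223754  0.07226017  0.06261885]
```

View pics/g5.png

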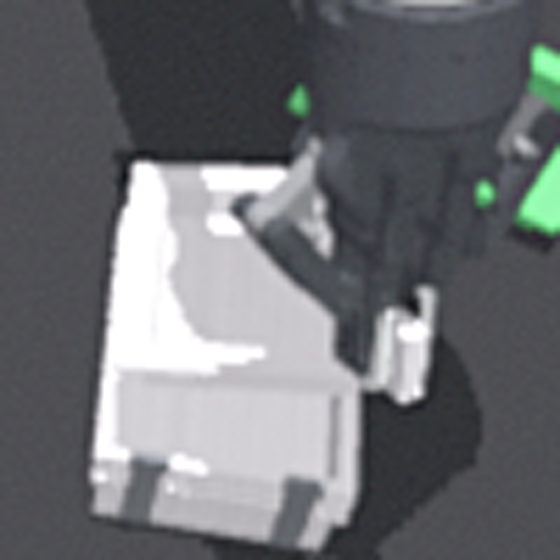

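The tray is free; the force is just its 2 N weight. I'll lift on and level it.

Emit:
carry_out(deltas=[[0,[0,-0.0039,-0.0145],[0,0,0]],[0,[0,-0.0051,-0.0193],[0,0,0]],[0,[0,-0.0051,-0.0193],[0,0,0]],[0,[0,-0.0026,-0.0097],[0,0,0]],[0,[0,0,0],[-0.04,0,0]],[0,[0,0,0],[-0.06,0,0]],[0,[0,0,0],[-0.06,0,0]],[0,[0,0,0],[-0.06,0,0]],[0,[0,0,0],[-0.04,0,0]],[0,[0,0,0],[0,0,0]]])

```text
time: 16.13
position: [0.5217, 0.2482, 0.1419]
tcp_rot: [0.879, -0.477, -0.0, 0.0]
force: [-0.2, -0.1, -2.5]
opening: 0.0084
```

```bash
python3 look.py scene 385 205 60 pics/g6.png; python3 go.py .613 -.0467 .127 -.994; python3 -c "
from cell import get_state as g;print(g()['moment'])"
```

```text
16.1833 0.00844611276189963 [ 0.37487406 -0.29162397 -2.19004276] [0.52114575 0.24786949 0.14176001]
t 16.18 p [0.5211 0.2479 0.1418] xang -0.9937243404406796 zaxis [-0.0005  0.0001 -1.    ] F [ 0.3749 -0.2916 -2.19  ] open 0.00844611276189963 j6 1.3085406707938885
tool delta [0.297  0.0837 0.0147] 0.30891138649456745
tool rotvec [0.0003 0.0004 0.0003]
[ 0.06909497 -0.13623085  0.02156548]
```

View pics/g6.png

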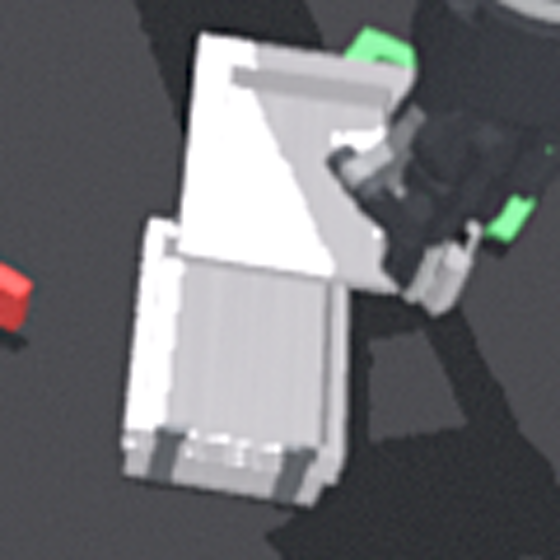

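The tray is off and looks level, and the lower stack is unmoved. I'll carry it over the lamp.

Emit:
carry_out(deltas=[[0,[0.0135,0.0038,0],[0,0,0]],[0,[0.027,0.0076,0],[0,0,0]],[0,[0.027,0.0076,0],[0,0,0]],[0,[0.027,0.0076,0],[0,0,0]],[0,[0.027,0.0076,0],[0,0,0]],[0,[0.027,0.0076,0],[0,0,0]],[0,[0.027,0.0076,0],[0,0,0]],[0,[0.027,0.0076,0],[0,0,0]],[0,[0.027,0.0076,0],[0,0,0]],[0,[0.027,0.0076,0],[0,0,0]]])

```text
time: 17.02
position: [0.5996, -0.009, 0.1423]
tcp_rot: [0.879, -0.477, 0.0, -0.0]
force: [0.7, 0.7, -2.3]
opening: 0.0086
```

Emit:
carry_out(deltas=[[0,[0.027,0.0076,0],[0,0,0]],[0,[0.0135,0.0038,0],[0,0,0]],[0,[0,0,0.005],[0,0,0]],[0,[0,0,0.005],[0,0,0]],[0,[0,0,0.004],[0,0,0]],[0,[0,0,0],[0,0,0]],[0,[0,0,0],[0,0,0]],[0,[0,0,0],[0,0,0]]])

```text
time: 17.68
position: [0.6125, -0.046, 0.1284]
tcp_rot: [0.879, -0.476, -0.0, -0.0]
force: [-0.8, -0.3, -2.0]
opening: 0.008
```

```bash
python3 look.py top 313 195 80 pics/h2.png; python3 look.py scene 245 210 70 pics/h1.png; python3 go.py .613 -.0467 .127 -.994
```

```text
17.7333 0.008074476272548758 [-0.09853009 -1.15191296 -1.23611573] [ 0.61273227 -0.04617173  0.12873468]
17.7833 0.008020512034921719 [ 0.1834886  -0.02229743 -1.64512536] [ 0.61286034 -0.04634693  0.12889033]
t 17.78 p [ 0.6129 -0.0463  0.1289] xang -0.9929403357987769 zaxis [ 0.0006 -0.0001 -1.    ] F [ 0.1835 -0.0223 -1.6451] open 0.008020512034921719 j6 0.7963926983306869
tool delta [0.0004 0.0001 0.0019] 0.0019280820105935534
tool rotvec [-0.0005 -0.0004  0.0011]
```

View pics/h1.png

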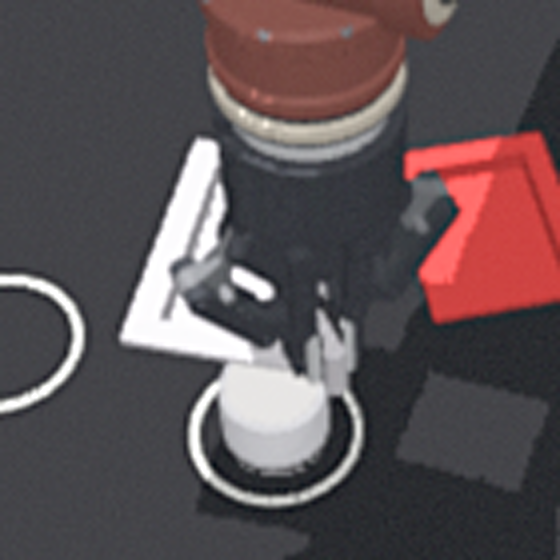

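View pics/h2.png

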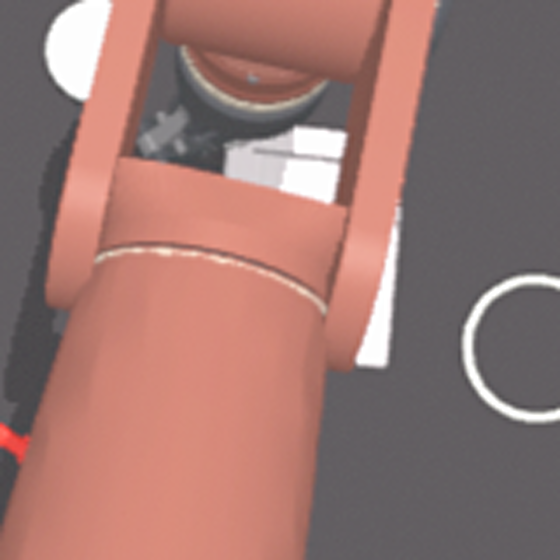

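```bash
cat > ov.py <<'E'
import pickle
from fit import *
from scipy.spatial.transform import Rotation as R
s=pickle.load(open("last_scene.pkl","rb"));t=pickle.load(open("last_top.pkl","rb"))
import sys
C=np.array([float(a) for a in sys.argv[1:4]]); yaw=float(sys.argv[4]); droop=float(sys.argv[5]) if len(sys.argv)>5 else 0
Rm=R.from_euler('z',yaw)*R.from_rotvec(droop*np.array([48.8,-63.4,0])/80)
out=[]
for I0,(u,v,r) in ((s,(245,205,50)),(t,(313,195,50))):
    k=400/(2*r); I=cv2.resize(I0["img"][v-r:v+r,u-r:u+r],(400,400),interpolation=cv2.INTER_CUBIC)
    I=(255*(I/255.)**.6).astype(np.uint8)
    def d(P,col):
        W=Rm.apply(np.array(P)/1000)+C; q=np.round((proj(I0,W)-[u-r,v-r]+.5)*k).astype(int); cv2.polylines(I,[q],True,col,1)
    d([[65,50,18],[-65,50,18],[-65,-50,18],[65,-50,18]],(0,0,255))
    d([[65,50,14],[-65,50,14],[-65,-50,14],[65,-50,14]],(0,160,0))
    out.append(I)
cv2.imwrite("pics/"+sys.argv[-1],np.hstack(out))
E
python3 ov.py .5455 -.0902 .146 -.079 0 o1.png
```

```text
(no output)
```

View pics/o1.png

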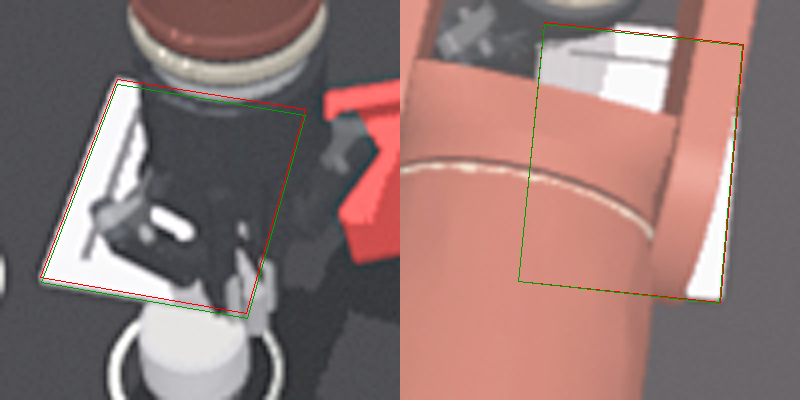

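```bash
python3 - <<'E'
import pickle
from fit import *
s=pickle.load(open("last_scene.pkl","rb"));t=pickle.load(open("last_top.pkl","rb"))
R_=lambda a:np.array([[np.cos(a),-np.sin(a),0],[np.sin(a),np.cos(a),0],[0,0,1]])
C=np.array([.5455,-.0902,.146]); out=[]
for I0,lst in ((s,[(-65,-50),(65,-50)]),(t,[(-65,-50),(-30,-50),(30,-50),(65,-20)])):
    for c in lst:
        q=proj(I0,R_(-.079)@(np.array([*c,18])/1000)+C)[0]; u,v=np.round(q).astype(int); r=10
        I=cv2.resize(I0["img"][v-r:v+r,u-r:u+r],(260,260),interpolation=cv2.INTER_CUBIC)
        cv2.drawMarker(I,tuple(int(x) for x in np.round((q-[u-r,v-r]+.5)*13)),(0,0,255),0,20,1); out.append(I)
cv2.imwrite("pics/o2.png",np.vstack([np.hstack(out[:3]),np.hstack(out[3:])]))
E
```

```text
(no output)
```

View pics/o2.png

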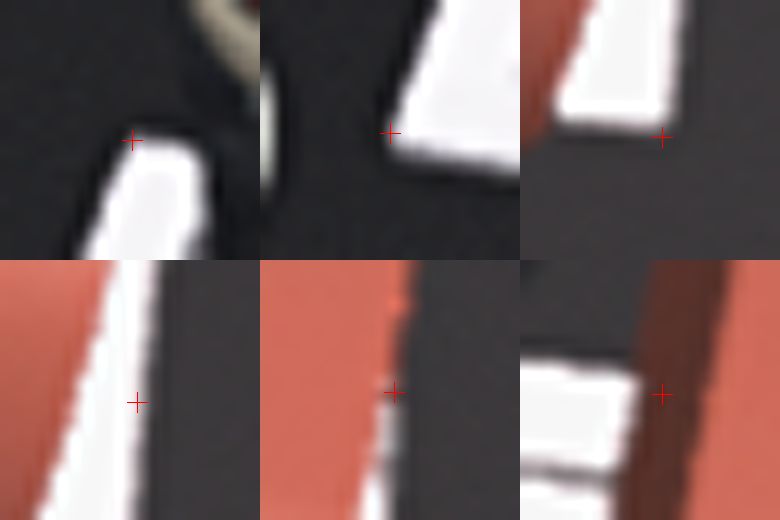

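The heel corner in the scene camera matches the predicted level pose to under 1 px. The top camera agrees to within 2–3 mm, and it reads about 1.5 mm high in x throughout. I'll settle briefly and do a last check of the whole scene.

Emit:
carry_out(deltas=[[0,[0,0,0],[0,0,0]],[0,[0,0,0],[0,0,0]],[0,[0,0,0],[0,0,0]],[0,[0,0,0],[0,0,0]],[0,[0,0,0],[0,0,0]],[0,[0,0,0],[0,0,0]]])

```text
time: 18.28
position: [0.6127, -0.047, 0.1285]
tcp_rot: [0.879, -0.477, -0.0, -0.0]
force: [-0.3, -0.7, -2.2]
opening: 0.008
```

```bash
python3 - <<'E'
from cell import *
import cv2,pickle
from fit import *
s=snapshot("scene"); pickle.dump(s,open("last_scene.pkl","wb")); cv2.imwrite("pics/end.png",s["img"])
t=snapshot("top"); pickle.dump(t,open("last_top.pkl","wb"))
S=pickle.load(open("scene0.pkl","rb"));T=pickle.load(open("top0.pkl","rb"))
for nm,u,v in (("dish",293,314),("oil",114,286),("box",380,346),("stackfront",376,244)):
    a=S["img"][v-15:v+15,u-25:u+25].astype(float);b=s["img"][v-15:v+15,u-25:u+25].astype(float)
    print(nm,np.abs(a-b).mean())
print([(get_state()[k]) for k in("time","position","tcp_rot","force","opening")], np.abs(get_state()["joint_vel"]).max())
E
python3 ov.py .5455 -.0902 .146 -.079 0 o3.png
```

```text
dish 0.5124444444444445
oil 1.0828888888888888
box 0.16
stackfront 13.325333333333333
[18.3833, array([ 0.61273273, -0.04704151,  0.12850869]), array([ 8.79009882e-01, -4.76803552e-01,  1.94289610e-05,  3.53741198e-06]), array([-1.04182455,  0.23140263, -2.44838091]), 0.008189337663092655] 0.0016587929633838853
```

View pics/end.png

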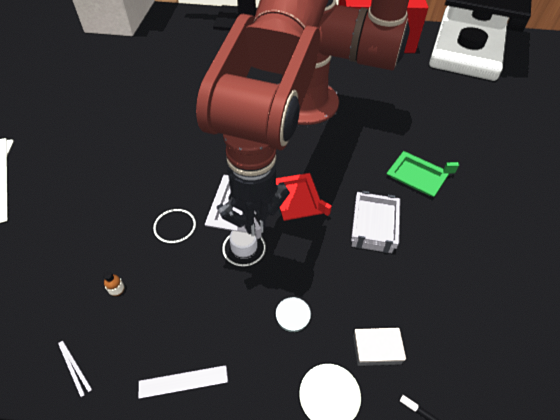

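View pics/o3.png

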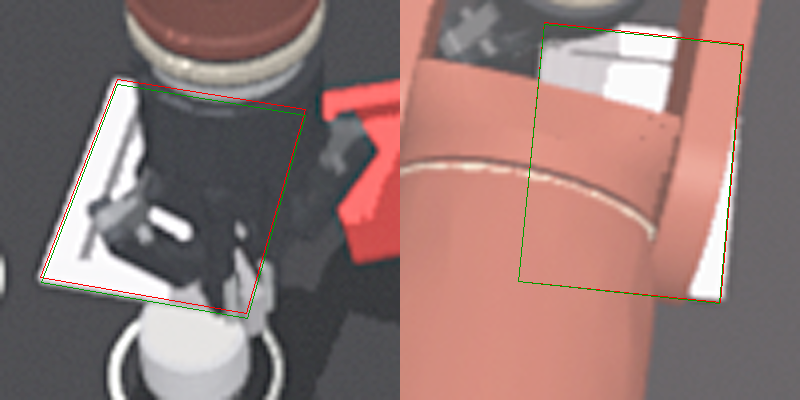

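```bash
python3 -c "
from cell import hand_in; print(hand_in())"
```

```text
the job is handed in; nothing more can be done
None
```

I finished the job and handed it in at about 18 s of the 64 s. No verdict was reported.

**What I did:** I slid the lamp along the bench into the empty ring with a light grip. I then took the steel tray by its tab, peeled it about 15° about its heel, lifted it off and levelled it. It is now held still over the lamp.

**Last checks:**
- **Lamp:** measured before the tray went over it, it stood about 2 mm off the ring's centre, with roughly 13 mm to spare inside the ring.
- **Tray position:** it is about 1.5 mm off centre over the lamp, with its underside about 101 mm above the lamp's top. The arm was at rest when I handed in.
- **Lower trays and bystanders:** the lower trays' corners stayed within about 1 px. The dish, bottle and box are unchanged from the first picture.

**What disagreed:**
- **Reported tool point:** the gripper's tips are about 42 mm farther back along the tool than stated. My first grip on the lamp closed in the air just above it without touching, and I corrected for this from then on.
- **Top camera:** it reads about 1.5 mm higher in x than the scene camera. Its view of the held tray was mostly hidden by the arm, so I can only say the tray is level to about 1°.

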